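# Tap the egg cup to the middle of its stand

### The job

The egg cup is standing near the edge of its little white serving stand and could topple. With light taps of the fingertips, low down on its saucer, nudge it to the middle of the stand, so that the saucer lies wholly inside the blue ring with an even gap all round. Do not tip it, pick it up or knock it off, do not shift the stand, and leave the salt jar, coffee cup and teaspoon alone.

Things in the scene. Friction and masses are not known exactly. Their poses are not given: they have to be found in the camera images.
- egg_cup: Yellow egg cup with saucer and brown egg, one round rigid piece, 67 mm high, 0.14 kg. Origin: centre of the underside, z up. Saucer 60 mm across, its rim upright 8 to 12 mm above the underside; rests on a foot ring only 32 mm across, so it tips if pushed high. Slim stem; bowl 47 mm across, 28 to 46 mm up. It slides with friction and stops when a slow push stops.
- stand_top (a point): Centre of the flat top of the round white footed stand, 40 mm above the worktop; z up. The top is 110 mm across, the foot 90 mm. A flat blue ring, 74 mm inside and 80 mm outside diameter, is painted round this centre. The stand is loose but heavy (0.9 kg).
- salt_jar: Bystander: glass jar with brown lid, 68 mm across, 88 mm high, loose, beside the stand. Origin: centre of its underside.
- coffee_cup: Bystander: small white china cup, 74 x 96 mm with its ear, 54 mm high, loose, beside the stand. Origin: centre of its underside.
- spoon: Bystander: teaspoon, 132 x 28 x 11 mm, lying loose on the worktop on the robot's side of the stand. Origin: centre of its underside.

How it is judged:
By the outcome, as a careful person would: the job done as asked, in the order asked, and still so for the second after the job is handed in, with the robot touching nothing.
It also fails if it takes over 51 s, if anything falls off the work surface, if the arm or the gripper's body presses on something with over 40 N, if the wrist force passes 120 N, or if a joint passes its speed limit or range.

### The arm

A 6-joint arm with a two-finger parallel gripper is mounted at the origin on a cart in front of the work surface, level with it; the furniture and walls round the work are solid. World frame = base frame: x ahead of the robot, y to its left, z up, the work surface at z = 0. Lengths are in m, angles in rad, forces in N, time in s.
With the tool pointing down it reaches from about 0.325 to 0.75 m from the base axis. Payload 7.6 kg.
Tool frame: the origin (TCP) lies midway between the tips of the shut fingers; the grasp point (between the pads) lies 19 mm behind it (grip_depth is the z of the grasp point in the tool frame, in m); z points along the fingers, y is the line along which they close (so a half turn about z gives the same grasp; the last joint's range is limited). The gripper opens to 85 mm and grips with 20 to 120 N. Pads are 22 mm wide; open, the fingers measure 114 mm over their backs; the gripper's body (76 mm by 85 mm) begins 54 mm behind the grasp point. The pads swing forward as they close: fully open they stand 13 mm farther back than shut.
Start: joints at [-1.283, 0.052, 1.401, -0, 1.689, -0.07], TCP at [0.184, -0.492, 0.21] pointing down, gripper open.
Joint ranges: [-2.9, 2.9], [-0.91, 2.17], [0.12, 2.37], [-1.06, 4.2], [0.26, 2.73], [-2.93, 2.93]. Speed limits (rad/s): [2.57, 2.57, 3.01, 3.14, 3.14, 3.14].

### API

Orientations are given as a unit quaternion [x, y, z, w].
In Python, from cell import read_state, camera, get_calibration, job_done, grip_depth gives the robot as it stands.
- The arm moves only by the tool play_rows, never from a script. Its argument "deltas" is a list of rows, each a list of 7 numbers: the shift along the tool's x, y, z in cm, then the turn, a rotation vector about the tool's x, y, z in rad, then the finger opening in cm, from 0 to 8.54. In form: [[dx, dy, dz, rx, ry, rz, gripper], ...]. A call has 1 to 20 rows; each row shifts and turns the commanded pose from where the row before left it, along the tool's axes as they then stand; what a row does not reach is not made up. A row lasts 1/8 s, in which the tool goes at most 62.5 mm and 10.7 degrees, less where a joint would pass 70% of its speed; a pose out of reach is approached as far as the arm can. A call is refused whole if a number of a shift passes 6.25 or a number of a turn 0.188, either way. A call with a gripper value outside its range is refused whole. The fingers move at their own pace and stop on an object; the grip force is fixed at half the most. Time passes only in rows, so rows that do not move let the fingers close. It gives the time, the measured TCP pose, the force, the opening and the grip force at its end, in the units of the state.
- read_state(): the state, without advancing time (a new reading comes with each control period).
- camera(name): name is "scene" or "top" or "wrist"; returns the picture (400x640x3 uint8, blue, green, red); there is no depth.
- get_calibration(name): a dict with "camera_matrix" (3x3 intrinsics, pixels), "world_to_cam" (4x4, takes a point from world to camera coordinates); the wrist camera has in their place "mount" (4x4, takes a point from camera to tool coordinates, whose origin is the TCP and whose axes are the flange's). Camera axes: x right, y down, z forward; pixel columns grow to the right and rows downward; lengths in m; the calibration is good to about 2 mm. A picture is of the moment at which its call begins: read the wrist's pose just before it. get_calibration takes no time and is no camera call.
- job_done(): hands the job in; it is judged then, once.
The state is a dict: "clock": time; "joint_pos": joint angles; "joint_velocities": joint speeds; "effort": joint torques, N m; "tcp_pos": TCP position; "eef_rot": TCP orientation; "force": force on the tool from outside, world axes, zero at the start; "torque": the same for the moment, N m; "grip_width": finger opening in m; "grasp_force": force on a finger pad.
Only numpy, scipy, OpenCV 4.12 (cv2) and the standard library are available. Lean on these libraries where they do the work, as an engineer would, in place of code of your own. Each camera call takes 0.05 s, during which the arm holds its last target. There are 200 camera calls.

## Working session

There is one attempt and no reset: what is moved stays moved. The work goes in short steps, Python scripts to look and compute and a tool call to move; the robot and the scene stay as the last step left them, time stands still between calls to the robot, and variables do not carry over. Pictures are saved under pics/ and viewed, at most 10 in all, crops included, and the job is handed in when it is done.

Besides the shell and the picture viewer there is one more tool, called after "Emit:" by a JSON object that holds its "fn" and its "kwargs". play_rows: Moves the arm, as the interface text tells. Its arguments: {"type":"object","properties":{"deltas":{"type":"array"}},"required":["deltas"]}

```bash
mkdir -p pics; python3 - <<'E'
from cell import *
import cv2,numpy as np
s=read_state();print(s['tcp_pos'],s['eef_rot'],s['clock'],grip_depth)
a=camera("scene");b=camera("top")
cv2.imwrite("pics/s.png",a);cv2.imwrite("pics/t.png",b)
for n in("scene","top"):
  c=get_calibration(n);print(c['camera_matrix'],c['world_to_cam'])
print(get_calibration('wrist'))
E
```

```text
[ 0.18377353 -0.49142388  0.20936883] [ 9.84038210e-01  1.77955582e-01 -1.01361317e-04 -7.75248103e-04] 0.0 -0.0187
[[518.13931369   0.         317.379608  ]
 [  0.         518.13931369 209.01571044]
 [  0.           0.           1.        ]] [[-0.90428068 -0.42689315 -0.00621918  0.41295184]
 [-0.3033176   0.65262778 -0.69431651  0.30141486]
 [ 0.30045778 -0.62597062 -0.71964291  1.00376327]
 [ 0.          0.          0.          1.        ]]
[[370.64977945   0.         319.4685029 ]
 [  0.         370.64977945 197.54422998]
 [  0.           0.           1.        ]] [[ 0.00819497 -0.99970799 -0.02273293 -0.11381773]
 [-0.99239045 -0.00533768 -0.12301503  0.52925595]
 [ 0.12285776  0.02356805 -0.9921444   0.83962273]
 [ 0.          0.          0.          1.        ]]
{'camera_matrix': array([[319.90344977,   0.        , 322.60080843],
       [  0.        , 319.90344977, 200.65571907],
       [  0.        ,   0.        ,   1.        ]]), 'mount': array([[-5.54664615e-05, -9.48905521e-01, -3.15560309e-01,
         8.06910769e-02],
       [ 9.99999998e-01, -5.29609600e-05, -1.65151126e-05,
         4.45409599e-04],
       [-1.04109532e-06, -3.15560309e-01,  9.48905523e-01,
        -1.64559331e-01],
       [ 0.00000000e+00,  0.00000000e+00,  0.00000000e+00,
         1.00000000e+00]])}
```

View pics/s.png

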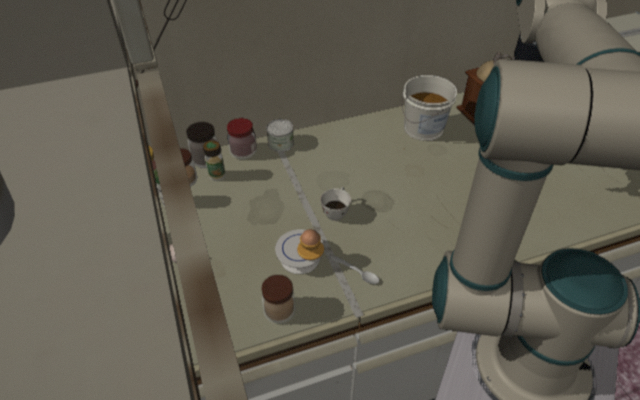

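View pics/t.png

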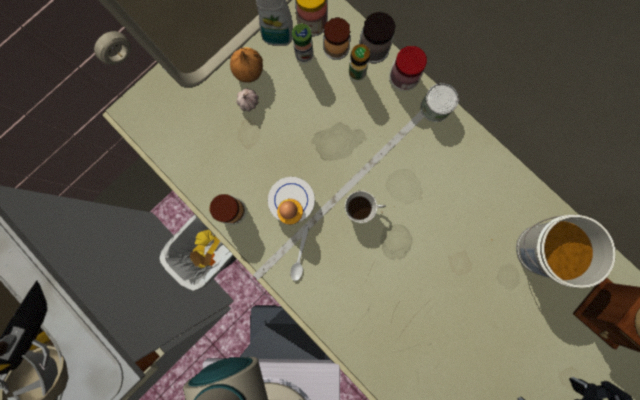

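```bash
cat > h.py <<'E'
from cell import *
import cv2,numpy as np
from scipy.spatial.transform import Rotation as R
def cam(n,s=None):
    c=get_calibration(n);K=c['camera_matrix']
    if n=='wrist':
        T=np.eye(4);T[:3,:3]=R.from_quat(s['eef_rot']).as_matrix();T[:3,3]=s['tcp_pos'];M=T@c['mount']
    else: M=np.linalg.inv(c['world_to_cam'])
    return K,M
def cast(uv,z,K,M):
    uv=np.atleast_2d(uv).astype(float)
    d=(M[:3,:3]@np.linalg.inv(K)@np.c_[uv,np.ones(len(uv))].T).T
    o=M[:3,3];return (o+d*((z-o[2])/d[:,2])[:,None])[:,:2]
def circ(p):
    A=np.c_[2*p,np.ones(len(p))];x=np.linalg.lstsq(A,(p**2).sum(1),rcond=None)[0]
    return x[:2],np.sqrt(x[2]+x[0]**2+x[1]**2)
E
python3 - <<'E'
from h import *
b=cv2.imread("pics/t.png");K,M=cam('top')
for n,uv,z in(("stand",(291,199),.04),("egg",(290,211),.052),("salt",(227,208),.088),("coffee",(360,207),.054),("spoon ends",(309,228),0),("spoon",(296,273),.0)):print(n,cast(uv,z,K,M))
s=read_state();print(R.from_quat(s['eef_rot']).as_matrix().round(3))
cv2.imwrite("pics/tc.png",cv2.resize(b[160:300,190:400],None,fx=3.8,fy=3.8,interpolation=cv2.INTER_CUBIC))
E
```

```text
stand [[ 0.52517602 -0.04411949]]
egg [[ 0.49608309 -0.04353069]]
salt [[0.49872393 0.09180622]]
coffee [[ 0.50603139 -0.20318874]]
spoon ends [[ 0.45973967 -0.08482212]]
spoon [[ 0.3527484  -0.05511873]]
[[ 0.937  0.35  -0.   ]
 [ 0.35  -0.937  0.001]
 [ 0.    -0.001 -1.   ]]
```

View pics/tc.png

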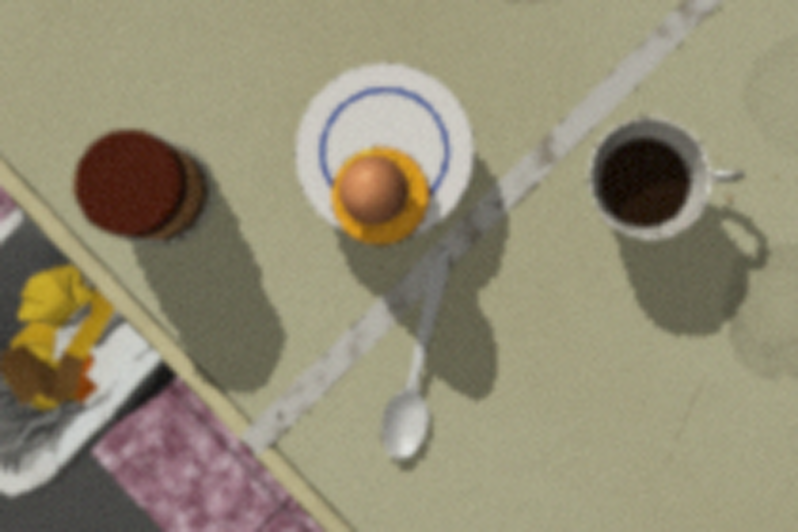

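Top view: the stand is centred at about (291,199) with the egg cup saucer at (290,211). The salt jar is at (227,208), the coffee cup at (360,207) and the spoon runs (309,228)–(296,273). So the cup sits about 29 mm too near the robot. I'll move above the robot side and measure with the wrist camera.

Emit:
{"fn": "play_rows", "kwargs": {"deltas": [[0, 0, 0, 0, 0, 0.179, 3], [0, 0, 0, 0, 0, 0.179, 3], [2.1, -3.7, 0, 0, 0, 0, 3], [2.1, -3.7, 0, 0, 0, 0, 3], [2.1, -3.7, 0, 0, 0, 0, 3], [2.1, -3.7, 0, 0, 0, 0, 3], [2.1, -3.7, 0, 0, 0, 0, 3], [2.1, -3.7, 0, 0, 0, 0, 3], [2.1, -3.7, 0, 0, 0, 0, 3], [2.1, -3.7, 0, 0, 0, 0, 3], [2.1, -3.7, 0, 0, 0, 0, 3], [2.1, -3.7, 0, 0, 0, 0, 3], [2.1, -3.7, 0, 0, 0, 0, 3], [2.1, -3.7, 0, 0, 0, 0, 3], [0, 0, 0, 0, 0, 0, 3], [0, 0, 0, 0, 0, 0, 3]]}}

```text
clock: 2.1
tcp_pos: [0.4357, -0.0481, 0.2099]
eef_rot: [1.0, -0.0, -0.0, 0.0]
force: [-0.7, 0.5, -0.2]
grip_width: 0.03
grasp_force: 0.0
```

```bash
python3 - <<'E'
from h import *
s=read_state();print(s['tcp_pos'],R.from_quat(s['eef_rot']).as_matrix().round(3),s['grip_width'],s['clock'])
cv2.imwrite("pics/w1.png",camera("wrist"))
np.savez("w1.npz",p=s['tcp_pos'],q=s['eef_rot'])
E
```

```text
[ 0.43566765 -0.04811312  0.20987294] [[ 1.    -0.    -0.001]
 [-0.    -1.    -0.   ]
 [-0.001  0.    -1.   ]] 0.030000412581682352 2.1
```

View pics/w1.png

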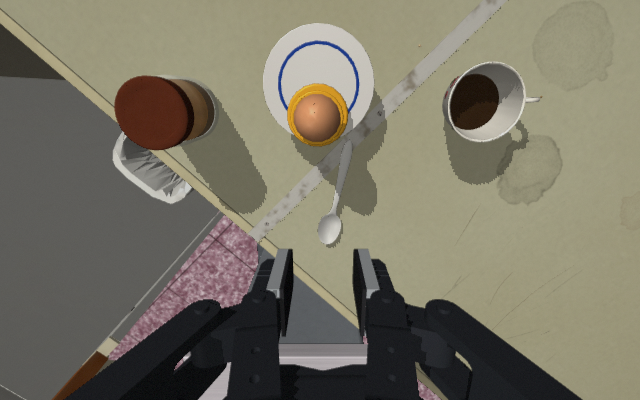

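Wrist view: the ring is centred near (318,81) and the saucer near (318,115). The path from the robot side is clear, with the spoon low at (335,190).

```bash
cat > m.py <<'E'
from h import *
def fit(p,n=8):
    k=np.ones(len(p),bool)
    for _ in range(n):
        c,r=circ(p[k]);e=abs(np.hypot(*(p-c).T)-r);k=e<max(.0012,1.5*np.median(e[k]))
    return c,r,k.sum()
def measure(img,s):
    K,M=cam('wrist',s);h=cv2.cvtColor(img,cv2.COLOR_BGR2HSV)
    def big(m):
        n,l,st,_=cv2.connectedComponentsWithStats(m);return (l==1+np.argmax(st[1:,4])).astype(np.uint8)
    roi=np.zeros(h.shape[:2],np.uint8)
    c0=cast([[0,0]],.04,K,M) # project nominal stand centre
    P=np.linalg.inv(M)@[.525,-.046,.04,1];q=K@P[:3];q=q[:2]/q[2]
    cv2.circle(roi,tuple(int(v) for v in q),70,255,-1)
    bl=cv2.inRange(h,(105,90,30),(130,255,255))&roi
    v,u=np.nonzero(bl);cs,rs,n1=fit(cast(np.c_[u,v],.04,K,M))
    og=big(cv2.morphologyEx(cv2.inRange(h,(15,150,80),(32,255,255))&roi,cv2.MORPH_OPEN,np.ones((2,2))))
    ct=max(cv2.findContours(og,cv2.RETR_EXTERNAL,cv2.CHAIN_APPROX_NONE)[0],key=cv2.contourArea)
    hl=cv2.convexHull(ct)[:,0]
    # contour points lying on the hull = outer rim
    pts=np.array([p[0] for p in ct if cv2.pointPolygonTest(hl.reshape(-1,1,2),tuple(map(float,p[0])),True)<1.5])
    ce,re,n2=fit(cast(pts,.052,K,M))
    print("ring",cs.round(4),rs.round(4),n1,"saucer",ce.round(4),re.round(4),n2,len(pts),"need mm",((cs-ce)*1e3).round(1))
    return cs,ce
if __name__=="__main__":
    import sys
    if len(sys.argv)>1:
        d=np.load("w1.npz");s=dict(tcp_pos=d['p'],eef_rot=d['q']);img=cv2.imread("pics/w1.png");measure(img,s)
    else:
        s=read_state();img=camera("wrist");cv2.imwrite("pics/l%05d.png"%int(s['clock']*100),img);print(s['tcp_pos'].round(4) if hasattr(s['tcp_pos'],'round') else s['tcp_pos']);measure(img,s)
E
python3 m.py x
```

```text
ring [ 0.5249 -0.0443] 0.0385 475 saucer [ 0.4958 -0.0445] 0.029 173 173 need mm [29.   0.2]
```

Emit:
{"fn": "play_rows", "kwargs": {"deltas": [[0, -0.36, 3, 0, 0, 0, 3], [0, 0, 4, 0, 0, 0, 3], [0, 0, 4, 0, 0, 0, 3], [0, 0, 3, 0, 0, 0, 3], [0, 0, 1.7, 0, 0, 0, 3], [0, 0, 1, 0, 0, 0, 3], [0, 0, 0, 0, 0, 0, 3], [0, 0, 0, 0, 0, 0, 3]]}}

```text
clock: 3.15
tcp_pos: [0.4365, -0.0446, 0.0441]
eef_rot: [1.0, -0.0, 0.001, 0.0]
force: [0.2, 0.0, -0.3]
grip_width: 0.0299
grasp_force: 0.0
```

```bash
python3 m.py; ls pics/l*
```

```text
[ 0.4365 -0.0446  0.0441]
ring [0. 0.] 0.0 0 saucer [ 0.4965 -0.0439] 0.0293 142 161 need mm [-496.5   43.9]
pics/l00315.png
  return _methods._mean(a, axis=axis, dtype=dtype,
  ret = ret.dtype.type(ret / rcount)
```

View pics/l00315.png

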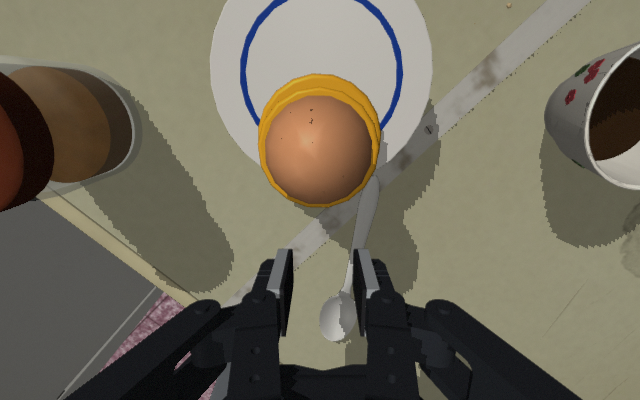

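The image shows the fingers beside the saucer, with the tips near (285,250) and (362,250). I'll zoom in on the tips to confirm their height.

```bash
sed -i 's/tuple(int(v) for v in q),70/tuple(int(v) for v in q),int(.075*K[0,0]\/P[2])/' m.py; python3 - <<'E'
import cv2
b=cv2.imread("pics/l00315.png")
cv2.imwrite("pics/z.png",cv2.resize(cv2.convertScaleAbs(b[230:350,230:410],alpha=1.6,beta=25),None,fx=4.4,fy=4.4,interpolation=cv2.INTER_CUBIC))
E
python3 m.py
```

```text
[ 0.4366 -0.0445  0.0441]
ring [ 0.5247 -0.0443] 0.0386 1456 saucer [ 0.4937 -0.0432] 0.0315 275 366 need mm [31.  -1.1]
```

View pics/z.png

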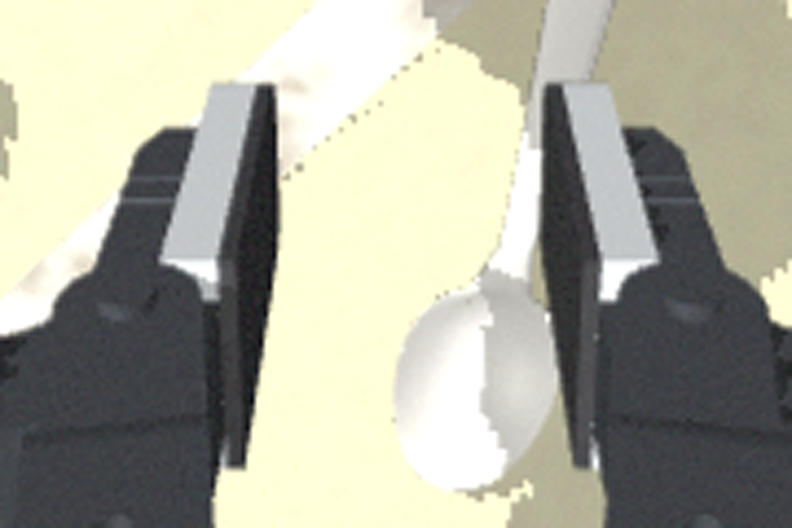

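```bash
python3 - <<'E'
from h import *
a=camera("scene")
c=get_calibration("scene");W=c['world_to_cam'];K=c['camera_matrix']
s=read_state();t=np.array(s['tcp_pos'])
for dy in(.015,-.015):
  for dz in(0,.012,.024):
    for dx in (.011,):
      p=W@np.r_[t+[dx,dy,dz],1];q=K@p[:3];q=q[:2]/q[2];print(dy,dz,dx,q.round(1),((q-[250,180])*5).round())
cv2.imwrite("pics/sz.png",cv2.resize(a[180:300,250:410],None,fx=5,fy=5,interpolation=cv2.INTER_CUBIC))
E
```

```text
0.015 0 0.011 [326.9 262.5] [384. 412.]
0.015 0.012 0.011 [326.9 259. ] [384. 395.]
0.015 0.024 0.011 [326.9 255.5] [385. 378.]
-0.015 0 0.011 [332.5 252.7] [413. 364.]
-0.015 0.012 0.011 [332.6 249.2] [413. 346.]
-0.015 0.024 0.011 [332.7 245.7] [413. 329.]
```

View pics/sz.png

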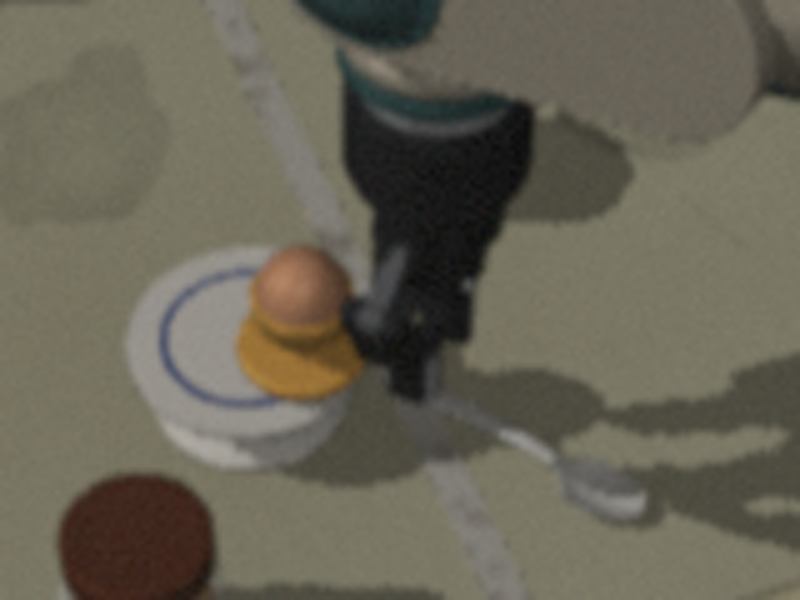

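Wrist view: pad tip corners at about (292,249) and (354,249). Scene view: finger bottom at about (400,400) in the crop. Both suggest the tips at this opening may sit ~20 mm behind the TCP, too high to meet the saucer. I'll shut the fingers, compare, and work out the tip height by image difference.

```bash
python3 - <<'E'
from h import *
for n in("wrist","scene"): cv2.imwrite(f"pics/{n}_3.png",camera(n))
E
```

Emit:
{"fn": "play_rows", "kwargs": {"deltas": [[0, 0, 0, 0, 0, 0, 0], [0, 0, 0, 0, 0, 0, 0], [0, 0, 0, 0, 0, 0, 0], [0, 0, 0, 0, 0, 0, 0], [0, 0, 0, 0, 0, 0, 0], [0, 0, 0, 0, 0, 0, 0]]}}

```text
clock: 4.15
tcp_pos: [0.436, -0.0442, 0.0432]
eef_rot: [1.0, -0.0, 0.0, 0.0]
force: [-0.3, 0.2, 0.4]
grip_width: -0.0003
grasp_force: 0.0
```

```bash
python3 - <<'E'
from h import *
s=read_state();print(s['tcp_pos'],s['grip_width'])
for n in("wrist","scene"): cv2.imwrite(f"pics/{n}_0.png",camera(n))
a,b=cv2.imread("pics/wrist_3.png"),cv2.imread("pics/wrist_0.png")
c,d=cv2.imread("pics/scene_3.png"),cv2.imread("pics/scene_0.png")
m=cv2.morphologyEx((cv2.absdiff(a,b).max(2)>30).astype(np.uint8),cv2.MORPH_OPEN,np.ones((3,3)))
m[:200]=0
for lo,hi in((270,300),(305,340),(345,380)):
    v,u=np.nonzero(m[:,lo:hi]);print(lo,v.min(),u[v==v.min()]+lo)
f=lambda i:cv2.convertScaleAbs(i,alpha=1.6,beta=20)
z1=cv2.resize(f(b[225:325,250:390]),(420,300),interpolation=cv2.INTER_CUBIC)
z2=cv2.resize(f(d[220:280,300:384]),(420,300),interpolation=cv2.INTER_CUBIC)
z3=cv2.resize(f(c[220:280,300:384]),(420,300),interpolation=cv2.INTER_CUBIC)
cv2.imwrite("pics/cmp.png",cv2.resize(np.vstack([np.hstack([z1,z1*0]),np.hstack([z3,z2])]),(780,557)))
K,M=cam('wrist',s)
for x in(.011,-.011):
  for z in(0,-.01,-.02): 
    p=np.linalg.inv(get_calibration('wrist')['mount'])@[x,0,z,1];q=K@p[:3];print(x,z,(q[:2]/q[2]).round(1))
E
```

```text
[ 0.43599914 -0.0442281   0.04319157] -0.0003270822410949341
270 249 [278 279 280 281 282 283 284 285 286 287 288 289 290 291 292]
305 248 [310 311 312 313 314 315 316 317 318 319 320 321 322 323 324 325 326 327
 328 329 330 331 332 333 334 335]
345 249 [354 355 356 357]
0.011 0 [321.6 226.5]
0.011 -0.01 [321.6 233.9]
0.011 -0.02 [321.5 242.2]
-0.011 0 [321.6 261.6]
-0.011 -0.01 [321.6 270.6]
-0.011 -0.02 [321.5 280.7]
```

View pics/cmp.png

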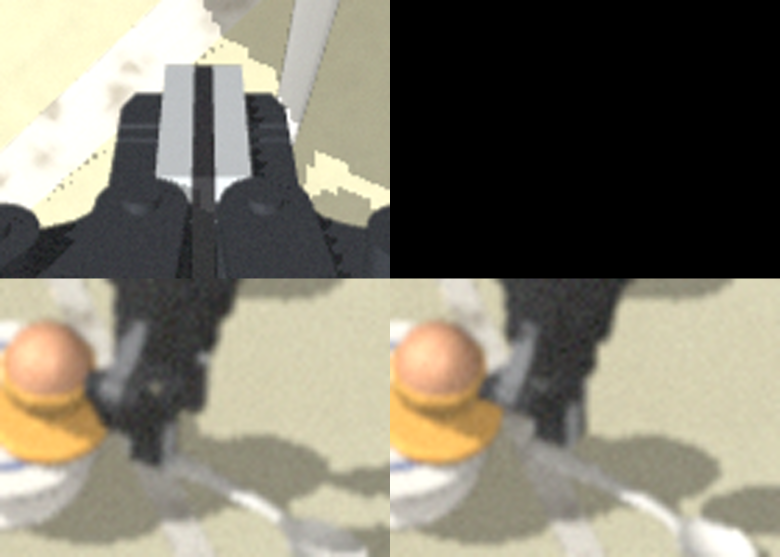

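The shut tips look to be in the same place (row 248). Nominal geometry would put them at row 226, so I'll settle the tip height with a gentle touch on clear worktop.

Emit:
{"fn": "play_rows", "kwargs": {"deltas": [[-0.9, 2.65, 0, 0, 0, 0, 0], [-0.9, 2.65, 0, 0, 0, 0, 0], [-0.9, 2.65, 0, 0, 0, 0, 0], [-0.9, 2.65, 0, 0, 0, 0, 0], [0, 0, 1, 0, 0, 0, 0], [0, 0, 1, 0, 0, 0, 0], [0, 0, 1, 0, 0, 0, 0], [0, 0, 0.7, 0, 0, 0, 0], [0, 0, 0, 0, 0, 0, 0], [0, 0, 0, 0, 0, 0, 0]]}}

```text
clock: 5.5
tcp_pos: [0.4002, -0.1502, 0.0065]
eef_rot: [1.0, 0.0, 0.0, 0.0]
force: [0.3, -0.2, 0.6]
grip_width: 0.0002
grasp_force: 0.0
```

Emit:
{"fn": "play_rows", "kwargs": {"deltas": [[0, 0, 0.1, 0, 0, 0, 0], [0, 0, 0.1, 0, 0, 0, 0], [0, 0, 0.1, 0, 0, 0, 0], [0, 0, 0, 0, 0, 0, 0]]}}

```text
clock: 6.0
tcp_pos: [0.3999, -0.1502, 0.0031]
eef_rot: [1.0, -0.0, -0.0, 0.0]
force: [0.1, -0.8, 0.2]
grip_width: 0.0001
grasp_force: 0.0
```

Emit:
{"fn": "play_rows", "kwargs": {"deltas": [[0, 0, 0.1, 0, 0, 0, 0], [0, 0, 0.1, 0, 0, 0, 0], [0, 0, 0, 0, 0, 0, 0]]}}

```text
clock: 6.38
tcp_pos: [0.3999, -0.1502, 0.0011]
eef_rot: [1.0, -0.0, -0.0, -0.0]
force: [-0.6, -0.4, 0.3]
grip_width: 0.0
grasp_force: 0.0
```

Emit:
{"fn": "play_rows", "kwargs": {"deltas": [[0, 0, 0.1, 0, 0, 0, 0], [0, 0, 0.05, 0, 0, 0, 0], [0, 0, 0, 0, 0, 0, 0]]}}

```text
clock: 6.75
tcp_pos: [0.3999, -0.1502, -0.0004]
eef_rot: [1.0, -0.0, -0.0, 0.0]
force: [-0.0, -0.0, -0.4]
grip_width: 0.0001
grasp_force: 0.0
```

Emit:
{"fn": "play_rows", "kwargs": {"deltas": [[0, 0, 0.05, 0, 0, 0, 0], [0, 0, 0.05, 0, 0, 0, 0], [0, 0, 0, 0, 0, 0, 0]]}}

```text
clock: 7.12
tcp_pos: [0.3999, -0.1502, -0.0014]
eef_rot: [1.0, -0.0, -0.0, 0.0]
force: [0.1, 0.5, 0.4]
grip_width: 0.0002
grasp_force: 0.0
```

Emit:
{"fn": "play_rows", "kwargs": {"deltas": [[0, 0, 0.1, 0, 0, 0, 0], [0, 0, 0.1, 0, 0, 0, 0], [0, 0, 0, 0, 0, 0, 0]]}}

```text
clock: 7.5
tcp_pos: [0.3999, -0.1502, -0.0034]
eef_rot: [1.0, -0.0, -0.0, 0.0]
force: [0.8, -0.4, 0.3]
grip_width: -0.0001
grasp_force: 0.0
```

Emit:
{"fn": "play_rows", "kwargs": {"deltas": [[0, 0, 0.1, 0, 0, 0, 0], [0, 0, 0.1, 0, 0, 0, 0], [0, 0, 0.1, 0, 0, 0, 0], [0, 0, 0, 0, 0, 0, 0]]}}

```text
clock: 8.0
tcp_pos: [0.3999, -0.1502, -0.0064]
eef_rot: [1.0, -0.0, -0.0, -0.0]
force: [-0.6, -0.2, -0.2]
grip_width: -0.0001
grasp_force: 0.0
```

```bash
python3 - <<'E'
from h import *
s=read_state();print(s['tcp_pos'],s['force'])
b=camera("wrist");d=camera("scene")
c=get_calibration("scene");W=c['world_to_cam'];K=c['camera_matrix']
t=np.array(s['tcp_pos'])
for dz in(0,.025):
  p=W@np.r_[t+[-.011,.012,dz],1];q=K@p[:3];print(dz,(q[:2]/q[2]).round(1))
f=lambda i:cv2.convertScaleAbs(i,alpha=1.6,beta=20)
cv2.imwrite("pics/tb.png",np.hstack([cv2.resize(f(b[200:300,255:385]),(390,300),interpolation=cv2.INTER_CUBIC),cv2.resize(f(d[215:275,325:403]),(390,300),interpolation=cv2.INTER_CUBIC)]))
E
```

```text
[ 0.39989495 -0.15020285 -0.00640948] [-0.57004156 -0.20302866 -0.18346357]
0 [368.8 250.8]
0.025 [369.5 243.9]
```

View pics/tb.png

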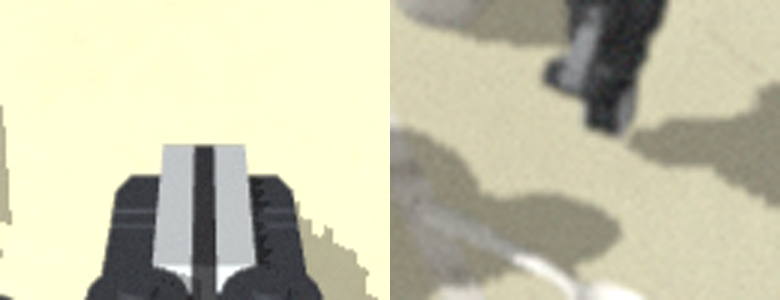

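Tip bottom at about (615,135) in the crop, which is scene row 242. That matches tips ~25 mm behind the reported TCP. I'll keep lowering gently to touch and get the exact offset.

Emit:
{"fn": "play_rows", "kwargs": {"deltas": [[0, 0, 0.4, 0, 0, 0, 0], [0, 0, 0.4, 0, 0, 0, 0], [0, 0, 0.3, 0, 0, 0, 0], [0, 0, 0, 0, 0, 0, 0]]}}

```text
clock: 8.6
tcp_pos: [0.3997, -0.1501, -0.0177]
eef_rot: [1.0, -0.0, -0.0, -0.0]
force: [0.3, -0.1, -0.3]
grip_width: 0.0
grasp_force: 0.0
```

Emit:
{"fn": "play_rows", "kwargs": {"deltas": [[0, 0, 0.1, 0, 0, 0, 0], [0, 0, 0.1, 0, 0, 0, 0], [0, 0, 0, 0, 0, 0, 0]]}}

```text
clock: 8.98
tcp_pos: [0.4, -0.1502, -0.0193]
eef_rot: [1.0, -0.0, 0.0, 0.0]
force: [0.3, -0.8, -0.4]
grip_width: -0.0001
grasp_force: 0.0
```

Emit:
{"fn": "play_rows", "kwargs": {"deltas": [[0, 0, 0.1, 0, 0, 0, 0], [0, 0, 0.1, 0, 0, 0, 0], [0, 0, 0, 0, 0, 0, 0]]}}

```text
clock: 9.35
tcp_pos: [0.4, -0.1503, -0.0211]
eef_rot: [1.0, -0.0, -0.0, 0.0]
force: [-1.8, 0.6, 3.9]
grip_width: -0.0002
grasp_force: 1.9
```

Emit:
{"fn": "play_rows", "kwargs": {"deltas": [[0, 0, 0.1, 0, 0, 0, 0], [0, 0, 0, 0, 0, 0, 0]]}}

```text
clock: 9.6
tcp_pos: [0.4, -0.1503, -0.0211]
eef_rot: [1.0, -0.0, -0.0, 0.0]
force: [-6.9, 3.6, 15.7]
grip_width: 0.0001
grasp_force: 7.4
```

The tips touch at TCP z = -0.0211, so they sit 21 mm behind the TCP. For tips at z ≈ 0.045 I need TCP z ≈ 0.024. Moving back to the start of the push.

Emit:
{"fn": "play_rows", "kwargs": {"deltas": [[0, 0, -2.2, 0, 0, 0, 0], [0, 0, -2.2, 0, 0, 0, 0], [0, 0, -2.4, 0, 0, 0, 3], [0.8, -2.65, 0, 0, 0, 0, 3], [0.8, -2.65, 0, 0, 0, 0, 3], [0.8, -2.65, 0, 0, 0, 0, 3], [0.8, -2.65, 0, 0, 0, 0, 3], [0, 0, 0, 0, 0, 0, 3], [0, 0, 0.8, 0, 0, 0, 3], [0, 0, 0.8, 0, 0, 0, 3], [0, 0, 0.5, 0, 0, 0, 3], [0, 0, 0, 0, 0, 0, 3], [0, 0, 0, 0, 0, 0, 3]]}}

```text
clock: 11.22
tcp_pos: [0.4321, -0.0444, 0.0249]
eef_rot: [1.0, -0.0, 0.0, 0.0]
force: [0.1, 0.1, -0.5]
grip_width: 0.0301
grasp_force: 0.0
```

```bash
python3 m.py
```

```text
[ 0.4321 -0.0444  0.0249]
ring [ 0.5246 -0.0444] 0.0387 1416 saucer [ 0.4932 -0.0436] 0.032 329 426 need mm [31.4 -0.7]
```

Emit:
{"fn": "play_rows", "kwargs": {"deltas": [[0.22, 0, 0, 0, 0, 0, 3], [0.22, 0, 0, 0, 0, 0, 3], [0.22, 0, 0, 0, 0, 0, 3], [0.22, 0, 0, 0, 0, 0, 3], [0.22, 0, 0, 0, 0, 0, 3], [0.22, 0, 0, 0, 0, 0, 3], [0.22, 0, 0, 0, 0, 0, 3], [0.22, 0, 0, 0, 0, 0, 3], [0.22, 0, 0, 0, 0, 0, 3], [0.22, 0, 0, 0, 0, 0, 3], [0.12, 0, 0, 0, 0, 0, 3], [0.12, 0, 0, 0, 0, 0, 3], [0.12, 0, 0, 0, 0, 0, 3], [0.12, 0, 0, 0, 0, 0, 3], [0.12, 0, 0, 0, 0, 0, 3], [0.12, 0, 0, 0, 0, 0, 3], [0.12, 0, 0, 0, 0, 0, 3], [0.12, 0, 0, 0, 0, 0, 3], [0, 0, 0, 0, 0, 0, 3]]}}

```text
clock: 13.65
tcp_pos: [0.4636, -0.0442, 0.0247]
eef_rot: [1.0, -0.0, 0.0, 0.0]
force: [0.1, 0.1, 0.2]
grip_width: 0.0304
grasp_force: 0.2
```

```bash
python3 m.py; python3 -c "
import cv2,glob
b=cv2.imread(sorted(glob.glob('pics/l*.png'))[-1]);cv2.imwrite('pics/v.png',b)"
```

```text
[ 0.4636 -0.0442  0.0247]
ring [ 0.5247 -0.0443] 0.0387 2114 saucer [ 0.496  -0.0447] 0.0326 155 308 need mm [28.7  0.4]
```

View pics/v.png

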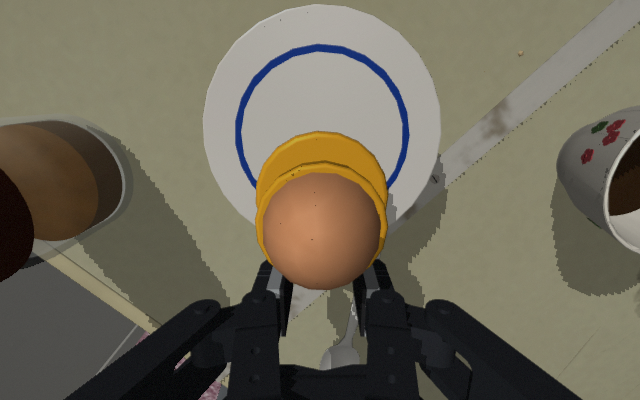

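The image shows the fingers at the saucer's near rim, with its far rim at (321,131), and the ring clear ahead. That was my last picture, so from here I use numbers. At close range I'll take the saucer from its far rim only.

Emit:
{"fn": "play_rows", "kwargs": {"deltas": [[0.1, 0, 0, 0, 0, 0, 3], [0.1, 0, 0, 0, 0, 0, 3], [0.1, 0, 0, 0, 0, 0, 3], [0.1, 0, 0, 0, 0, 0, 3], [0.1, 0, 0, 0, 0, 0, 3], [0.1, 0, 0, 0, 0, 0, 3], [0.1, 0, 0, 0, 0, 0, 3], [0.1, 0, 0, 0, 0, 0, 3], [0.1, 0, 0, 0, 0, 0, 3], [0.1, 0, 0, 0, 0, 0, 3], [0, 0, 0, 0, 0, 0, 3]]}}

```text
clock: 15.08
tcp_pos: [0.4737, -0.0442, 0.0247]
eef_rot: [1.0, -0.0, 0.0, 0.0]
force: [-0.5, 0.9, 0.2]
grip_width: 0.0299
grasp_force: 0.2
```

```bash
cat > f.py <<'E'
from h import *
from scipy.optimize import least_squares
import sys
def far(img,s):
    K,M=cam('wrist',s);h=cv2.cvtColor(img,cv2.COLOR_BGR2HSV)
    og=cv2.inRange(h,(15,150,80),(32,255,255))
    n,l,st,_=cv2.connectedComponentsWithStats(og);i=1+np.argmax(st[1:,4]);x,y,w,hh=st[i,:4]
    us=np.arange(int(x+.15*w),int(x+.85*w));vs=np.array([np.argmax(l[:,u]==i) for u in us])
    p=cast(np.c_[us,vs],.052,K,M)
    r=least_squares(lambda c:np.hypot(*(p-c).T)-.0297,p.mean(0)-[.02,0],loss='soft_l1',f_scale=.0005)
    return r.x,np.sqrt(np.mean(r.fun**2))
for a in sorted(__import__('glob').glob('pics/l*.png'))[-1:] if len(sys.argv)>1 else [None]:pass
s=read_state();img=camera('wrist')
import m
cs,ce=m.measure(img,s);c,e=far(img,s);print("tcp",np.round(s['tcp_pos'],4),"far-rim centre",c.round(4),"rms",e.round(5),"need mm",((cs-c)*1e3).round(1))
E
python3 f.py; python3 - <<'E'
import sys;sys.argv=['x']
E
```

```text
ring [ 0.5246 -0.0444] 0.0388 1941 saucer [ 0.5064 -0.045 ] 0.0324 154 306 need mm [18.1  0.6]
tcp [ 0.4737 -0.0442  0.0247] far-rim centre [ 0.5099 -0.0443] rms 0.00015 need mm [14.6 -0.1]
```

Emit:
{"fn": "play_rows", "kwargs": {"deltas": [[0.1, 0, 0, 0, 0, 0, 3], [0.1, 0, 0, 0, 0, 0, 3], [0.1, 0, 0, 0, 0, 0, 3], [0.1, 0, 0, 0, 0, 0, 3], [0.1, 0, 0, 0, 0, 0, 3], [0.1, 0, 0, 0, 0, 0, 3], [0.1, 0, 0, 0, 0, 0, 3], [0.1, 0, 0, 0, 0, 0, 3], [0.1, 0, 0, 0, 0, 0, 3], [0.1, 0, 0, 0, 0, 0, 3], [0.1, 0, 0, 0, 0, 0, 3], [0.1, 0, 0, 0, 0, 0, 3], [0.1, 0, 0, 0, 0, 0, 3], [0, 0, 0, 0, 0, 0, 3]]}}

```text
clock: 16.88
tcp_pos: [0.4867, -0.0442, 0.0247]
eef_rot: [1.0, -0.0, 0.0, 0.0]
force: [-1.1, -0.5, -0.8]
grip_width: 0.0302
grasp_force: 0.2
```

```bash
python3 f.py
```

```text
ring [ 0.5246 -0.0443] 0.0387 1761 saucer [ 0.5193 -0.045 ] 0.0324 153 308 need mm [5.2 0.7]
tcp [ 0.4867 -0.0442  0.0247] far-rim centre [ 0.5229 -0.0443] rms 0.00016 need mm [ 1.7 -0. ]
```

Emit:
{"fn": "play_rows", "kwargs": {"deltas": [[0.1, 0, 0, 0, 0, 0, 3], [0, 0, 0, 0, 0, 0, 3], [-0.3, 0, 0, 0, 0, 0, 3], [-1, 0, 0, 0, 0, 0, 3], [-2, 0, 0, 0, 0, 0, 3], [-2, 0, 0, 0, 0, 0, 3], [0, 0, -3, 0, 0, 0, 3], [0, 0, -5, 0, 0, 0, 3], [0, 0, -5, 0, 0, 0, 3], [0, 0, -5, 0, 0, 0, 3], [0, 0, 0, 0, 0, 0, 3], [0, 0, 0, 0, 0, 0, 3]]}}

```text
clock: 18.42
tcp_pos: [0.434, -0.0442, 0.2039]
eef_rot: [1.0, -0.0, -0.0, -0.0]
force: [0.1, 0.0, -1.2]
grip_width: 0.0298
grasp_force: 0.0
```

```bash
python3 f.py
```

```text
ring [ 0.5249 -0.0444] 0.0385 652 saucer [ 0.5231 -0.0452] 0.0291 183 183 need mm [1.8 0.8]
tcp [ 0.434  -0.0442  0.2039] far-rim centre [ 0.5232 -0.0442] rms 0.00025 need mm [ 1.6 -0.1]
```

```bash
cat > g.py <<'E'
from h import *
import m
s=read_state();img=camera('wrist');K,M=cam('wrist',s)
cs,_=m.measure(img,s)
h=cv2.cvtColor(img,cv2.COLOR_BGR2HSV);og=cv2.inRange(h,(12,130,60),(34,255,255))
ct=max(cv2.findContours(og,cv2.RETR_EXTERNAL,cv2.CHAIN_APPROX_NONE)[0],key=cv2.contourArea)[:,0]
p=cast(ct,.052,K,M)-cs;a=np.degrees(np.arctan2(p[:,1],p[:,0]));r=np.hypot(*p.T)
for t in range(-180,180,30):
    k=abs((a-t+180)%360-180)<12;print(t,(1e3*np.median(r[k])).round(1),end=' | ')
k=r>.02;print(circ(p[k]))
E
python3 g.py
```

```text
ring [ 0.5249 -0.0442] 0.0385 654 saucer [ 0.5231 -0.0452] 0.0291 185 185 need mm [1.8 1. ]
-180 30.0 | -150 29.8 | -120 29.7 | -90 29.1 | -60 28.7 | -30 28.4 | 0 28.1 | 30 28.3 | 60 28.5 | 90 28.9 | 120 29.5 | 150 30.0 | (array([-9.34228342e-04, -4.09241677e-05]), np.float64(0.029096175935805994))
```

The saucer is centred in y and about 1.2 mm short in x, so one more light tap.

Emit:
{"fn": "play_rows", "kwargs": {"deltas": [[0, 0, 5, 0, 0, 0, 3], [0, 0, 5, 0, 0, 0, 3], [0, 0, 5, 0, 0, 0, 3], [0, 0, 2, 0, 0, 0, 3], [0, 0, 1, 0, 0, 0, 3], [0, 0, 0, 0, 0, 0, 3], [1.5, 0, 0, 0, 0, 0, 3], [1.5, 0, 0, 0, 0, 0, 3], [1, 0, 0, 0, 0, 0, 3], [0.6, 0, 0, 0, 0, 0, 3], [0.2, 0, 0, 0, 0, 0, 3], [0.2, 0, 0, 0, 0, 0, 3], [0, 0, 0, 0, 0, 0, 3], [0, 0, 0, 0, 0, 0, 3]]}}

```text
clock: 20.27
tcp_pos: [0.4844, -0.0442, 0.0247]
eef_rot: [1.0, -0.0, -0.0, 0.0]
force: [-0.2, -0.3, -0.8]
grip_width: 0.0302
grasp_force: 0.0
```

Target TCP x is 0.4889, which is 4.5 mm further.

Emit:
{"fn": "play_rows", "kwargs": {"deltas": [[0.1, 0, 0, 0, 0, 0, 3], [0.1, 0, 0, 0, 0, 0, 3], [0.07, 0, 0, 0, 0, 0, 3], [0.06, 0, 0, 0, 0, 0, 3], [0.06, 0, 0, 0, 0, 0, 3], [0.06, 0, 0, 0, 0, 0, 3], [0, 0, 0, 0, 0, 0, 3], [-0.3, 0, 0, 0, 0, 0, 3], [-1, 0, 0, 0, 0, 0, 3], [-2, 0, 0, 0, 0, 0, 3], [-2, 0, 0, 0, 0, 0, 3], [0, 0, -3, 0, 0, 0, 3], [0, 0, -5, 0, 0, 0, 3], [0, 0, -5, 0, 0, 0, 3], [0, 0, -5, 0, 0, 0, 3], [0, 0, 0, 0, 0, 0, 3], [0, 0, 0, 0, 0, 0, 3]]}}

```text
clock: 22.4
tcp_pos: [0.4355, -0.0442, 0.2039]
eef_rot: [1.0, -0.0, -0.0, -0.0]
force: [-0.4, -1.0, -0.3]
grip_width: 0.0299
grasp_force: 0.0
```

```bash
python3 g.py; python3 f.py
```

```text
ring [ 0.5249 -0.0444] 0.0385 647 saucer [ 0.5244 -0.0452] 0.0291 184 184 need mm [0.5 0.9]
-180 28.5 | -150 28.7 | -120 28.8 | -90 28.9 | -60 29.2 | -30 29.5 | 0 29.5 | 30 29.7 | 60 29.5 | 90 29.1 | 120 29.0 | 150 28.8 | (array([4.85950332e-04, 7.50536397e-05]), np.float64(0.02910704041733805))
ring [ 0.5249 -0.0443] 0.0384 651 saucer [ 0.5244 -0.0452] 0.0291 185 185 need mm [0.5 0.9]
tcp [ 0.4352 -0.0441  0.2032] far-rim centre [ 0.5246 -0.0443] rms 0.00026 need mm [ 0.4 -0.1]
```

Centred to within about 0.5 mm, the stand hasn't moved, and the arm is clear.

```bash
python3 -c "from cell import *;print(job_done())"
```

```text
the job is handed in; nothing more can be done
None
```

I nudged the egg cup to the middle of the stand and handed the job in: the saucer lies inside the blue ring, within about 1 mm of its centre by the wrist camera, and the stand, salt jar, coffee cup and spoon were not touched.

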